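# Shut the peg-box lid and close the half-open drawer

### The job

The upper drawer of one of the two plastic drawer stacks is half open, and the lid of the clothes-peg box inside it has been left standing up, so the drawer cannot close. Using only the fingertips, push the lid over and down until it lies shut on its box, then push the drawer gently, without slamming it, until it is fully home. Pick nothing up, and leave everything else where it is.

Things in the scene. Friction and masses are not known exactly. Their poses are not given: they have to be found in the camera images.
- stack_edge (a point): Middle of the front upper edge of the fixed frame of the stack with the open drawer: a smoky-grey tower of two plastic drawers, 300 deep (x) x 300 wide (y) x 220 mm high, standing on the table; the upper face of its top is at this height. Its x axis points from front to back, so the drawer is pushed shut along +x; y to the left seen from the robot; z up. The lower drawer is shut.
- drawer (a joint): How far the upper drawer is out, in m: 0 fully home, about 0.138 to 0.185 at the start. It slides along the stack's x against about 2.5 N of friction and stays where it is left; it stops hard at 0.
- drawer_lip (a point): Middle of the outer face of the down-turned finger lip at the top centre of the upper drawer's front; moves with the drawer. The lip's upright face is 110 mm wide, reaches 12 mm above and below this point and stands 16 mm out from the front panel (284 wide, 94 tall, upper edge 15 mm above this point). The stack's top is 23 mm above it. The space in front is free.
- lid_hinge (a point): Middle of the lid's hinge line, which runs along the stack's x on the +y (left) edge of the peg box; moves with the drawer, not with the lid. The white box is fixed in the drawer: 110 (x) x 112 (y, from the hinge to -y) x 70 mm high, rim 3.5 mm below the hinge line. Drawer side walls end 23 mm below it, the front panel 15 mm above. Frame front edge 68 to 115 mm behind (+x) at the start.
- peg_lid (a joint): Opening of the peg-box lid in rad: 0 lies shut and level, 1.57 stands straight up, more leans outward to the stack's +y; 1.4 to 1.85 at the start, stop at 1.95. The hinge is stiff (about 0.06 N m): the lid stays at any angle it is left at. A lid standing up catches on the frame when the drawer is pushed in.
- lid_edge (a point): Middle of the lid's free edge on its outer (upper when shut) face, 117 mm from the hinge line; moves with the lid. The lid is a white plate 114 (x) x 116 x 5 mm with a 34 mm wide tab 10 mm out beyond the edge. It shuts by pushing its outer face (which looks to the stack's +y when up) towards -y, then down. Shut, its upper face is 3.5 mm above the hinge line.
- polish_tin: Round dark metal shoe-polish tin, 72 mm across, 28 mm high, lying loose in the open drawer to the right (-y) of the peg box; it rides along with the drawer. Origin: centre of its underside.
- spray_bottle: Aqua spray bottle with white trigger head, 74 mm across, 222 mm high, on top of the other (shut) stack. Origin: centre of its underside. It stands loose and must be left alone.
- yellow_clip: Yellow plastic clip, 72 x 18 x 22 mm, lying on top of the other (shut) stack. Origin: centre of its underside. It stands loose and must be left alone.
- measuring_cup: Steel measuring cup, 82 mm across, 65 mm high, with a flat handle to its -x, 115 mm from axis to end; on top of the stack with the open drawer. Origin: centre of its underside. It stands loose and must be left alone.
- shoe_brush: Shoe brush, 160 (x) x 50 x 44 mm, wooden back, black nylon bristles down, on top of the stack with the open drawer. Origin: centre of its underside. It stands loose and must be left alone.
- cream_jar: Amber jar with black cap, 58 mm across, 60 mm high, on the table in front of the other (shut) stack. Origin: centre of its underside. It stands loose and must be left alone.
- lint_roller: Lint roller lying on the table nearer the robot, 204 mm long (x), 44 mm thick. Origin: where handle and roll meet, at table height. It stands loose and must be left alone.
- soap_dish: White soap dish with a bar of soap, 110 x 80 x 31 mm, on the table nearer the robot. Origin: centre of its underside. It stands loose and must be left alone.
Things that resemble listed ones, but are neither listed nor needed, are in the scene too. What is shaped like the polish_tin but orange or yellow is not meant.

How it is judged:
By the outcome, as a careful person would: the job done as asked, in the order asked, and still so for the second after the job is handed in, with the robot touching nothing.
It also fails if it takes over 48 s, if anything falls off the work surface, if the arm or the gripper's body presses on something with over 40 N, if the wrist force passes 120 N, or if a joint passes its speed limit or range.

### The arm

A 6-joint arm with a two-finger parallel gripper is mounted at the origin on the work surface. World frame = base frame: x ahead of the robot, y to its left, z up, the work surface at z = 0. Lengths are in mm, angles in rad, forces in N, time in s.
With the tool pointing down it reaches from about 325 to 850 mm from the base axis. Payload 4.4 kg.
Tool frame: the origin (TCP) lies between the finger pads; the fingertips stand ahead of it and the grasp point (between the pads) lies 3 mm ahead of it (ctrl.tip_extent is the z of the fingertips in the tool frame, in mm); z points along the fingers, y is the line along which they close (so a half turn about z gives the same grasp; the last joint's range is limited). The gripper opens to 94 mm and grips with 3 to 60 N. Pads are 16 mm wide; open, the fingers measure 119 mm over their backs; the gripper's body (75 mm by 177 mm) begins 78 mm behind the grasp point.
Start: joints at [-1.25, 0.207, 1.542, -0, 1.393, -0.15], TCP at [260.808, -512.451, 227.447] pointing down, gripper open.
Joint ranges: [-2.73, 2.73], [-0.86, 2.22], [0.23, 2.46], [-1.11, 4.25], [0.08, 2.63], [-2.82, 2.82]. Speed limits (rad/s): [2.79, 2.79, 3.14, 3.14, 3.14, 3.14].

### API

Orientations are given as a unit quaternion [x, y, z, w].
In Python, from plant import ctrl gives the robot as it stands. The module is installed in compiled form; this text tells all that it offers. Calls block until the motion is done:
- ctrl.movep(position, orientation): joint-space move of the TCP to a pose.
- ctrl.move_straight(position, ori=None, vel=150): straight line of the TCP; ori=None keeps the orientation; vel is the mean speed in mm/s.
- ctrl.move_joints(angles): joint-space move.
- ctrl.gripper_to(opening): finger opening in mm; the grip force is fixed at half the most; returns when the fingers have stopped.
- ctrl.dwell(seconds).
- ctrl.solve_ik(position, orientation): joint angles nearest the present ones, or None.
- ctrl.capture(name): name is "scene" or "top" or "wrist"; returns the picture (480x640x3 uint8, red, green, blue); there is no depth.
- ctrl.get_calibration(name): a dict with "fx", "fy", "cx", "cy" (pixels), "distortion" ([k1, k2, p1, p2, k3] as OpenCV has them; the pictures are not rectified), "cam_to_world" (4x4, takes a point from camera to world coordinates). Camera axes: x right, y down, z forward; pixel columns grow to the right and rows downward; lengths in mm; the calibration is good to about 2 mm. A picture is of the moment at which its call begins: read the wrist's pose just before it. get_calibration takes no time and is no camera call; for the wrist camera it gives the pose at the moment of the call.
A pose or a line that the arm cannot do raises ctrl.Unreachable and nothing moves.
- ctrl.close_job(): hands the job in, once; it reports no verdict.
Trained networks look in the newest picture that a camera, given by its name, has taken for a name from the list of things; names that differ only in an ending like _2 or _b are one class to them, and where a whole thing is asked for, a point or a joint stands for the part that bears it (a point fixed in the world has none). Each returns a list of dicts, best first, with "confidence" (0 to 1); they miss things now and then, are a little off and sometimes report something else, mostly with a low value. They report only what shows in the picture. A call takes as long as a camera call. They do not tell look-alikes from the thing itself.
- ctrl.trace(camera, name): "pixels" (480x640 bool, what is visible of it) and "location" ([row, column] as shares, 0 to 1, of the picture: columns of its width, rows of its height, amid what is visible of it).
- ctrl.landmark_of(camera, name): "location" ([row, column] as shares, 0 to 1, of the picture: columns of its width, rows of its height: a listed point, or the origin of a listed thing).
Readings, each from a call of its own:
- ctrl.current_time(): time.
- ctrl.current_q(): joint angles.
- ctrl.current_qvel(): joint speeds.
- ctrl.current_joint_torque(): joint torques, N m.
- ctrl.current_ee_pos(): TCP position.
- ctrl.current_eef_rot(): TCP orientation.
- ctrl.current_force(): force on the tool from outside, world axes, zero at the start.
- ctrl.current_torque(): the same for the moment, N m.
- ctrl.current_finger_gap(): finger opening in mm.
Only numpy, scipy, OpenCV 4.12 (cv2) and the standard library are available. Lean on these libraries where they do the work, as an engineer would, in place of code of your own. Each camera call takes 0.05 s, during which the arm holds its last target. There are 200 camera calls.

## Working session

There is one attempt and no reset: what is moved stays moved. The work goes in short steps, each a Python script; the robot and the scene stay as the last script left them, time stands still between calls to the robot, and variables do not carry over. Pictures are saved under pics/ and viewed, on a budget of 10 in all, crops included, one or two more only if the job needs it, and the job is handed in when it is done.

```bash
mkdir -p pics; cat > h.py <<'E'
import numpy as np, cv2
from plant import ctrl
def save(cam,n):
    im=ctrl.capture(cam); cv2.imwrite(f'pics/{n}.png',im[:,:,::-1]); return im
def ray(cam,loc):
    c=ctrl.get_calibration(cam); K=np.array([[c['fx'],0,c['cx']],[0,c['fy'],c['cy']],[0,0,1.]])
    p=cv2.undistortPoints(np.array([[[loc[1]*640,loc[0]*480]]],float),K,np.array(c['distortion'],float))[0,0]
    T=np.array(c['cam_to_world']); d=T[:3,:3]@np.array([p[0],p[1],1.]); return T[:3,3],d/np.linalg.norm(d)
def proj(cam,P):
    c=ctrl.get_calibration(cam); K=np.array([[c['fx'],0,c['cx']],[0,c['fy'],c['cy']],[0,0,1.]])
    T=np.linalg.inv(np.array(c['cam_to_world'])); r=cv2.Rodrigues(T[:3,:3])[0]
    return cv2.projectPoints(np.array(P,float).reshape(-1,3),r,T[:3,3],K,np.array(c['distortion'],float))[0].reshape(-1,2)
def atz(cam,loc,z):
    o,d=ray(cam,loc); return o+d*(z-o[2])/d[2]
def tri(rs):
    A=np.zeros((3,3));b=np.zeros(3)
    for o,d in rs:
        M=np.eye(3)-np.outer(d,d);A+=M;b+=M@o
    x=np.linalg.solve(A,b); return x,[np.linalg.norm((np.eye(3)-np.outer(d,d))@(x-o)) for o,d in rs]
E
python3 - <<'E'
from h import *
np.set_printoptions(precision=1,suppress=True)
ims=[save(c,c+'0') for c in('scene','top')]
for c in('scene','top','wrist'): print(c,np.array(ctrl.get_calibration(c)['cam_to_world'])[:3])
for n in ['stack_edge','drawer_lip','lid_hinge','lid_edge','polish_tin','measuring_cup','shoe_brush','spray_bottle','yellow_clip','cream_jar','lint_roller','soap_dish']:
    R={c:ctrl.landmark_of(c,n)[:3] for c in('scene','top')}
    for c in R:
        print(n,c,[(round(r['confidence'],2),(np.array(r['location'])[::-1]*[640,480]).round(1)) for r in R[c]])
    if R['scene'] and R['top']: print('   tri',*tri([ray(c,R[c][0]['location']) for c in R]))
print(ctrl.current_time(),ctrl.tip_extent,ctrl.current_eef_rot())
E
```

```text
scene [[  -0.8    0.4   -0.3  939. ]
 [   0.5    0.6   -0.6  688.1]
 [  -0.    -0.7   -0.8 1078.5]]
top [[  -0.    -1.     0.1  421. ]
 [  -1.     0.    -0.    21.5]
 [   0.    -0.1   -1.  1297.5]]
wrist [[   0.5   -0.9   -0.2  324.5]
 [  -0.9   -0.4   -0.1 -480.2]
 [  -0.     0.2   -1.   384.4]]
stack_edge scene [(0.93, array([331.2, 296.9])), (0.51, array([299.3, 237. ]))]
stack_edge top [(0.63, array([228.4, 181.4]))]
   tri [611.2 185.6 205.6] [np.float64(0.21840346904120136), np.float64(0.21840346904121713)]
drawer_lip scene [(0.9, array([401.7, 261.9])), (0.37, array([206.4, 186.3]))]
drawer_lip top [(0.79, array([225. , 275.8]))]
   tri [412.8 191.7 199.6] [np.float64(3.1142273684185433), np.float64(3.1142273684184403)]
lid_hinge scene [(0.55, array([409.9, 320.6]))]
lid_hinge top [(0.8, array([163. , 234.8]))]
   tri [499.9 325.1 198.1] [np.float64(1.1280523424681757), np.float64(1.1280523424681508)]
lid_edge scene [(0.92, array([414., 286.]))]
lid_edge top [(0.77, array([149.3, 229.9]))]
   tri [501.6 317.8 316.9] [np.float64(1.8182465259788654), np.float64(1.818246525978865
[... 919 characters left out ...]
5675138088), np.float64(5.984735675138123)]
cream_jar scene [(0.58, array([303.2, 236.6]))]
cream_jar top [(0.86, array([376.1, 242.2]))]
   tri [ 488.4 -154.8   10.5] [np.float64(0.2936237496258424), np.float64(0.2936237496258146)]
lint_roller scene [(0.86, array([466.5, 334.9]))]
lint_roller top [(0.64, array([169.8, 318.2]))]
   tri [308.1 358.3   5.3] [np.float64(3.74687288994237), np.float64(3.7468728899423422)]
soap_dish scene [(0.66, array([301.6, 233.8])), (0.6, array([318. , 170.6]))]
soap_dish top [(0.77, array([474.7, 320.8])), (0.56, array([376.8, 246.5]))]
   tri [ 250.  -578.2 -516.5] [np.float64(17.475213429215753), np.float64(17.47521342921586)]
1.3 22.0 [ 1.   0.2  0.  -0. ]
```

View pics/scene0.png

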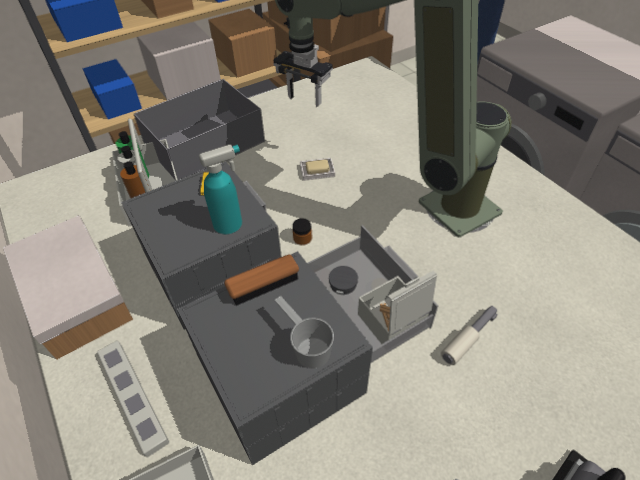

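View pics/top0.png

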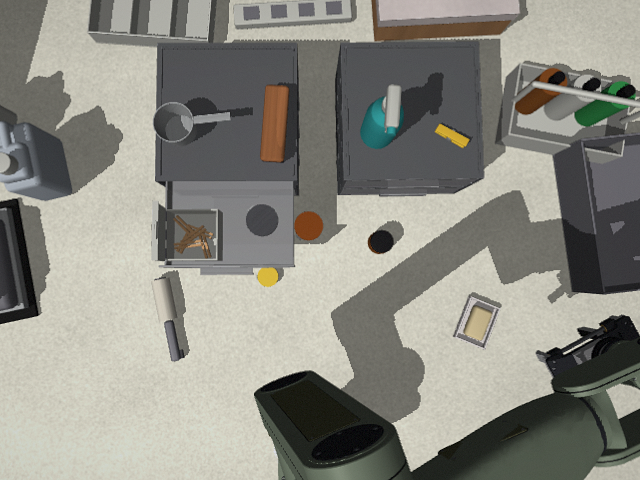

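Look-alike check. The tins in the top view are dark in the drawer (262,220), which is the one meant, orange on the table (308,226) and yellow on the table (267,277). The drawer to close is the left stack's, with its lip at about (228,271). The right stack's lip at about (400,192) is shut. The white lid stands at about (158,232) in the top view and (412,300) in the scene view. I'll raise the arm, take a close wrist view and refine with it.

```bash
python3 - <<'E'
from h import *
np.set_printoptions(precision=1,suppress=True)
for n,z in [('stack_edge',220),('drawer_lip',197),('lid_hinge',197)]:
    for c in('scene','top'):
        r=ctrl.landmark_of(c,n)
        if r: print(n,c,atz(c,r[0]['location'],z))
p=ctrl.current_ee_pos(); ctrl.move_straight([p[0],p[1],480],vel=250)
ctrl.gripper_to(0)
ctrl.movep([430,230,480],[1,0,0,0])
print('q',np.round(ctrl.current_q(),2),ctrl.current_ee_pos(),ctrl.current_time())
save('wrist','w1'); save('top','top1'); save('scene','scene1')
Z={'stack_edge':220,'drawer_lip':197,'lid_hinge':197}
for n in ['stack_edge','drawer_lip','lid_hinge','lid_edge','polish_tin','measuring_cup']:
    R={}
    for c in('wrist','top','scene'):
        r=ctrl.landmark_of(c,n)
        if r and r[0]['confidence']>.4:
            R[c]=ray(c,r[0]['location']); L=r[0]['location']
            print(n,c,round(r[0]['confidence'],2),[round(L[1]*640),round(L[0]*480)], atz(c,L,Z[n]) if n in Z else '')
    if len(R)>1: print('   tri',*tri(list(R.values())))
print(ctrl.current_force(),ctrl.current_time())
E
```

```text
stack_edge scene [616.4 194.  220. ]
stack_edge top [608.9 183.3 220. ]
drawer_lip scene [413.9 188.4 197. ]
drawer_lip top [410.4 194.1 197. ]
lid_hinge scene [500.3 324.  197. ]
lid_hinge top [499.1 326.2 197. ]
q [ 0.3 -0.1  1.3 -0.   1.9  1.9] [430.3 229.5 479.9] 6.8667
stack_edge wrist 0.93 [353, 55] [610.6 190.3 220. ]
stack_edge top 0.79 [228, 182] [608.3 184.8 220. ]
stack_edge scene 0.82 [333, 297] [613.8 197.1 220. ]
   tri [611.1 188.7 208.1] [np.float64(2.6014109601862674), np.float64(2.2069723084591835), np.float64(2.350035853042177)]
drawer_lip wrist 0.82 [350, 221] [415.1 187.  197. ]
drawer_lip top 0.9 [225, 276] [409.3 193.7 197. ]
drawer_lip scene 0.9 [403, 262] [411.8 191.4 197. ]
   tri [412.1 190.6 197.3] [np.float64(4.737948067101397), np.float64(4.021346905363504), np.float64(0.8214066696149928)]
lid_hinge wrist 0.64 [527, 162] [491.9 -40.3 197. ]
lid_hinge top 0.58 [226, 181] [613.1 191.  197. ]
lid_hinge scene 0.91 [408, 320] [502.4 320.8 197. ]
   tri [544.2 209.9 363.1] [np.float64(135.3540530620214), np.float64(59.69719237834342), np.float64(166.50381021838834)]
lid_edge wrist 0.74 [227, 156] 
lid_edge top 0.85 [152, 228] 
lid_edge scene 0.67 [412, 286] 
   tri [503.1 315.  314.8] [np.float64(2.8799333498343427), np.float64(1.319275482161763), np.float64(1.7663537567229854)]
polish_tin wrist 0.7 [394, 130] 
polish_tin top 0.84 [270, 274] 
polish_tin scene 0.79 [341, 280] 
   tri [488.3 100.7  86. ] [np.float64(50.88260921851158), np.float64(76.39948697844203), np.float64(30.184331638441417)]
measuring_cup top 0.88 [178, 130] 
measuring_cup scene 0.68 [312, 355] 
   tri [722.1 288.8 217.2] [np.float64(2.0231482315329385), np.float64(2.023148231532845)]
[-0.4  0.7 -0.5] 7.9167
```

View pics/w1.png

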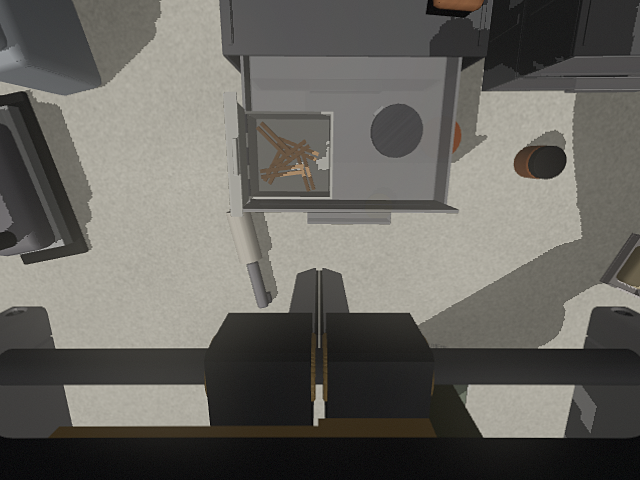

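The view shows the yaw is about 0: the frame's front edge lies level at row 55, the lip is at (348,217) and the lid stands at (233,150). Next I'll push the lid over along its arc.

```bash
python3 - <<'E'
from h import *
np.set_printoptions(precision=1,suppress=True)
c='wrist'
for u,v in[(222,54),(490,55)]: print('corner',atz(c,[v/480,u/640],220))
T=ctrl.tip_extent; X,HY,HZ,W,r=501,323,197,11,88
ctrl.movep([X,385,480],[1,0,0,0]); ctrl.move_straight([X,385,HZ+90+T],vel=250)
f0=np.array(ctrl.current_force())
for th in np.arange(1.6,-.01,-.2):
    y=HY-r*np.cos(th)+3.5*np.sin(th)+W; z=max(HZ+r*np.sin(th)+3.5*np.cos(th),HZ+6)+T
    ctrl.move_straight([X,y,z],vel=90)
    print(round(th,2),np.array(ctrl.current_ee_pos()),np.array(ctrl.current_force())-f0,round(ctrl.current_time(),1))
z=HZ+6+T
for _ in range(10):
    z-=1.5; ctrl.move_straight([X,y,z],vel=30); f=np.array(ctrl.current_force())-f0
    if f[2]>4: break
print('press',ctrl.current_ee_pos(),f,ctrl.current_time())
ctrl.move_straight([X,y,z+60],vel=200)
save('scene','scene2');print(ctrl.current_time())
E
```

```text
corner [611.8 339.2 220. ]
corner [610.6  34.9 220. ]
1.6 [501.1 339.8 307. ] [-0.1 -0.1  1.4] 10.1
1.4 [501.  322.  306.3] [ 0.4 -0.2  0.7] 10.5
1.2 [500.9 304.7 302. ] [ 0.8 -1.2  1.1] 10.8
1.0 [500.8 288.8 294.5] [ 0.9 -0.5  1.4] 11.1
0.8 [500.7 274.8 284. ] [ 1.2 -0.2  0.7] 11.5
0.6 [500.6 263.  270.9] [ 0.3 -0.2  2. ] 11.8
0.4 [500.5 253.9 255.5] [ 0.3 -0.9  1. ] 12.2
0.2 [500.5 248.3 239.2] [-0.1 -1.3  0.6] 12.5
0.0 [500.6 245.9 224.5] [ 0.4 -1.   1.4] 12.8
press [501.4 246.2 223.1] [-0.4 -1.3  5.8] 13.325
13.825
```

View pics/scene2.png

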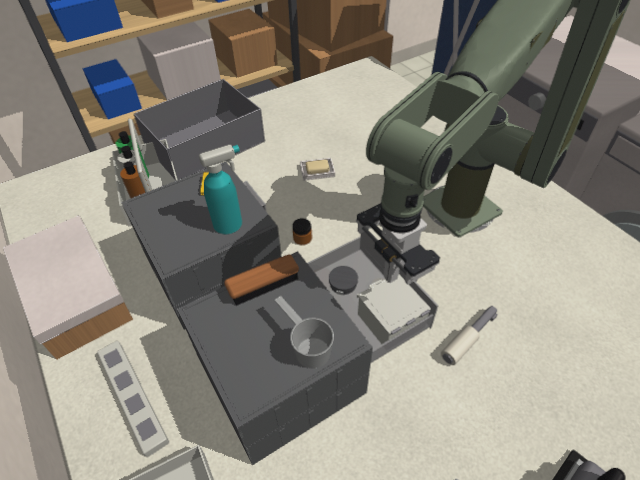

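The lid now lies flat over its box at (395,305), with a firm stop felt at 5.8 N. I'll move to the front, measure the lid edge again, and push the drawer only if the lid is down.

```bash
python3 - <<'E'
from h import *
np.set_printoptions(precision=1,suppress=True)
T=ctrl.tip_extent; Y=189
ctrl.move_straight([501,246,330],vel=250); ctrl.move_straight([355,Y,330],vel=250)
save('scene','scene3');save('top','top3')
R=[]
for c in('scene','top'):
    r=ctrl.landmark_of(c,'lid_edge'); print([(round(a['confidence'],2),atz(c,a['location'],200.5)) for a in r[:2]]); R+=[ray(c,r[0]['location'])] if r else []
if len(R)==2: print('lid_edge tri',*tri(R))
if len(R)==2 and tri(R)[0][2]>215: raise SystemExit('lid?')
ctrl.move_straight([355,Y,186+T],vel=200); f0=np.array(ctrl.current_force())
ctrl.move_straight([395,Y,186+T],vel=60)
x=395
while x<640:
    s=12 if x<530 else 3
    x+=s; ctrl.move_straight([x,Y,186+T],vel=45 if s==12 else 25)
    f=np.array(ctrl.current_force())-f0
    if s==12 or x>570: print(x,ctrl.current_ee_pos()[:2],f,round(ctrl.current_time(),2))
    if np.linalg.norm(f)>9 or ctrl.current_time()>36: break
print('end',x,ctrl.current_ee_pos(),f,ctrl.current_time())
save('scene','scene4')
E
```

```text
[(0.88, array([497.5, 208.3, 200.5]))]
[(0.76, array([499.9, 204.1, 200.5]))]
lid_edge tri [498.3 205.9 198.6] [np.float64(2.264421746101096), np.float64(2.2644217461011196)]
407 [407.4 189. ] [0.1 0.4 0.9] 17.13
419 [419.8 189. ] [1.5 0.6 1.4] 17.55
431 [431.9 189. ] [1.8 1.7 0.8] 17.97
443 [443.8 189. ] [1.  0.1 0.1] 18.38
455 [455.8 189. ] [2.  0.5 0.7] 18.8
467 [467.8 189. ] [ 0.8  0.3 -0.1] 19.22
479 [479.8 189. ] [0.3 0.2 0.1] 19.63
491 [491.8 189. ] [ 1.6 -0.5  0.6] 20.05
503 [503.8 189. ] [0.5 0.7 1.4] 20.47
515 [515.8 189. ] [ 0.8 -0.1  0.7] 20.88
527 [527.8 189. ] [ 1.1  0.6 -0.3] 21.3
539 [539.8 189. ] [2.3 0.9 1.1] 21.72
572 [572.4 189. ] [-1.  -0.1  0.9] 24.65
575 [575.4 189. ] [-0.  -0.5  0.1] 24.92
578 [578.4 189. ] [-0.6  0.1 -0.1] 25.18
581 [581.4 189. ] [-0.2 -0.8 -0.4] 25.45
584 [584.4 189. ] [-1.  -1.  -0.2] 25.72
587 [585.6 189. ] [-5.3 -0.9  3.5] 25.98
590 [585.6 189. ] [-13.5  -2.    8.5] 26.25
end 590 [585.6 189.  208.1] [-13.5  -2.    8.5] 26.25
```

View pics/scene4.png

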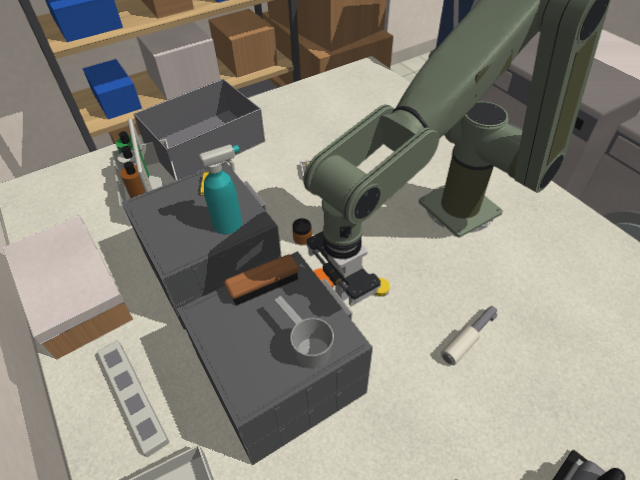

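The drawer hit a hard stop with the lip at x ≈ 594, which is 16–17 mm ahead of the frame edge as expected for fully home. I'll back off and check.

```bash
python3 - <<'E'
from h import *
np.set_printoptions(precision=1,suppress=True)
ctrl.move_straight([540,189,208],vel=80); ctrl.move_straight([420,189,208],vel=200); ctrl.move_straight([400,189,400],vel=250)
im=save('wrist','w5'); save('top','t5'); save('scene','s5')
for n in ['drawer_lip','stack_edge','measuring_cup','shoe_brush']:
    R=[]
    for c in('wrist','top','scene'):
        r=ctrl.landmark_of(c,n)
        if r: R.append(ray(c,r[0]['location'])); print(n,c,round(r[0]['confidence'],2),atz(c,r[0]['location'],197 if n=='drawer_lip' else 220))
print(ctrl.current_force(),ctrl.current_time())
E
python3 -c "
import cv2,numpy as np
a=cv2.imread('pics/w5.png');b=cv2.imread('pics/t5.png')
cv2.imwrite('pics/c5.png',np.hstack([cv2.resize(a,(400,300)),cv2.resize(b[20:320,100:500],(400,300))]))"
```

```text
drawer_lip wrist 0.9 [594.8 188.3 197. ]
drawer_lip top 0.68 [589.1 190.2 197. ]
drawer_lip scene 0.61 [593.2 189.4 197. ]
stack_edge top 0.91 [607.1 183.6 220. ]
stack_edge scene 0.7 [611.6 196.6 220. ]
measuring_cup top 0.7 [718.5 286.6 220. ]
measuring_cup scene 0.8 [723.9 289.6 220. ]
shoe_brush top 0.76 [727.6  82.3 220. ]
shoe_brush scene 0.91 [732.7  88.5 220. ]
[-0.6  0.1  0.9] 29.5
```

View pics/c5.png

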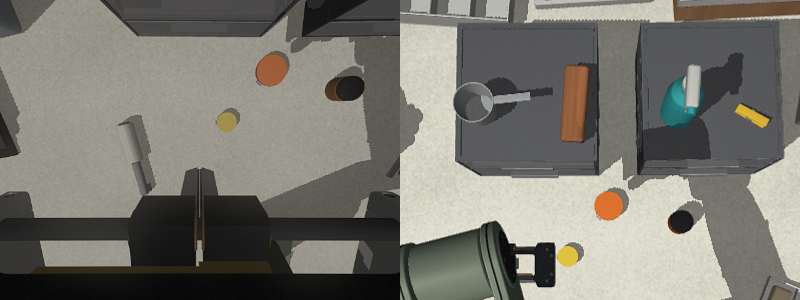

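The left stack is shut flush like its neighbour, and the tins, jar, cup, brush and roller are where they were. I'm handing the job in.

```bash
python3 -c "
from plant import ctrl
ctrl.close_job()"
```

```text
the job is handed in; nothing more can be done
```

The lid is shut on its box and the drawer is fully home. I handed the job in at about 29.5 s, with the robot clear of everything.

- **Lid:** I pushed it over and down with closed fingertips and pressed until it met a firm stop at 5.8 N. Afterwards the cameras put its edge at z ≈ 199 mm, against about 200 mm for a shut lid.
- **Drawer:** I pushed it in by the lip at 25–45 mm/s, slowing to 25 mm/s near the end, until it met its hard stop. The largest force I read was about 16 N. Three cameras then put the lip at x = 589–595 mm, 16–18 mm ahead of the frame edge, as expected when shut.
- **Other things:** The last pictures show nothing else moved that I can see. The polish tin is now inside the shut drawer, so I could not check it.

**Disagreements:** In the second look, the networks' finds for the lid hinge (wrist and top) and the polish tin (top) were wrong. I ignored them and used the finds that agreed with the pictures. The cameras also differed by up to about 13 mm sideways on the frame edge, so I used the frame corners seen by the wrist camera instead.

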